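Stow the small saucepan under the counter shelf

TASK

Put the smaller of the two saucepans away under the low wooden shelf, in the free bay with the cork mat, so that its whole round body is under the shelf, standing on the counter with its handle pointing out of the front. Leave the larger saucepan and the lidded canister where they are, and let go of the pan.

Things in the scene. Friction and masses are not known exactly. Their poses are not given: they have to be found in the camera images.
- small_pan_mid (a point): The smaller steel saucepan. Point: on its axis, 31 mm over the counter (half-way up). Body 110 mm across, 62 high. z up; its straight level handle points along -x: a black bar with flat sides, 20 mm wide (y), 16 thick, its middle 50 mm above the counter, reaching from the body to 200 mm from the axis; pinch it from above about 165 mm from the axis. About 0.35 kg; it slides on the counter.
- bay_mouth (a point): Middle of the free bay's front opening, at counter level under the shelf's front edge. x points into the bay, y across, z up. Bay 165 mm wide, 180 deep, 110 high, open front and back; fixed shelf 366 wide, board top 128 high, crockery on it up to 220. Uprights 12 mm. Flat cork mat (no obstacle) lies in this bay and sticks out 50 mm. Counter in front is clear but for the pans, one at each side.
- big_pan_mid (a point): The larger steel saucepan, to be left alone. The point is on its axis, half-way up (45 mm over the counter): body 160 mm across, 90 mm high; its handle points along -x, 24 mm wide, its middle 72 mm above the counter, to 243 mm from the axis.
- canister_mid (a point): A white lidded canister standing in the occupied bay, to be left alone. The point is on its axis, half-way up (46 mm over the counter): 80 mm across, 92 mm high.

How it is judged:
By the outcome, as a careful person would: the job done as asked, in the order asked, and still so for the second after the job is handed in, with the robot touching nothing.
It also fails if it takes over 51 s, if anything falls off the work surface, if the arm or the gripper's body presses on something with over 40 N, if the wrist force passes 120 N, or if a joint passes its speed limit or range.

ROBOT

A 6-joint arm with a two-finger parallel gripper is mounted at the origin on the work surface. World frame = base frame: x ahead of the robot, y to its left, z up, the work surface at z = 0. Lengths are in m, angles in rad, forces in N, time in s.
With the tool pointing down it reaches from about 0.325 to 0.9 m from the base axis. Payload 3.5 kg.
Tool frame: the origin (TCP) lies midway between the tips of the shut fingers; the grasp point (between the pads) lies 19 mm behind it (arm.grip_point_offset is the distance from the TCP to the grasp point, in m); z points along the fingers, y is the line along which they close (so a half turn about z gives the same grasp; the last joint's range is limited). The gripper opens to 85 mm and grips with 20 to 120 N. Pads are 22 mm wide; open, the fingers measure 114 mm over their backs; the gripper's body (76 mm by 85 mm) begins 54 mm behind the grasp point. The pads swing forward as they close: fully open they stand 13 mm farther back than shut.
Start: joints at [-0.103, 0.276, -0.026, 1.268, 0, 1.467], TCP at [0.625, -0, 0.192] pointing down, gripper open.
Joint ranges: [-3.12, 3.12], [-0.85, 1.88], [-1.08, 1.24], [-1.95, 2.15], [-1.57, 1.53], [-3.14, 3.14]. Speed limits (rad/s): [2.57, 2.57, 3.14, 3.14, 3.14, 3.14].

INTERFACE

Orientations are given as a 3x3 rotation matrix whose columns are the frame's x, y, z axes.
In Python, from workcell import arm gives the robot as it stands.
- The arm moves only by the shell command python3 -m creep 'ROWS'. ROWS is JSON, a list of rows, each a list of 3 entries, a list of its own where there are three numbers: the opening, from 0 (shut) to 1 (fully open), then the shift along the tool's x, y, z in m, then the turn about the tool's z in rad. A call has 1 to 20 rows; each row shifts and turns the commanded pose from where the row before left it, along the tool's axes as they then stand; what a row does not reach is not made up. A row lasts 1/8 s, in which the tool goes at most 62.5 mm and 10.7 degrees, less where a joint would pass 70% of its speed; a pose out of reach is approached as far as the arm can. A call is refused whole if a number of a shift passes 0.0625 or a number of a turn 0.188, either way. A call with a gripper value outside its range is refused whole. The fingers move at their own pace and stop on an object; the grip force is fixed at half the most. Time passes only in rows, so rows that do not move let the fingers close. It gives the time, the measured TCP pose, the force, the opening and the grip force at its end, in the units of the state.
- arm.read_state(): the state, without advancing time (a new reading comes with each control period).
- arm.snapshot(name): name is "scene" or "side" or "wrist"; returns a dict with "img" (420x560x3 uint8, red, green, blue), "fx", "fy", "cx", "cy" (pixels), "R" (3x3) and "t" (3): a world point X has camera coordinates R X + t. Camera axes: x right, y down, z forward; pixel columns grow to the right and rows downward; lengths in m; the calibration is good to about 2 mm. The wrist camera is an equidistant fisheye: a pixel r from the principal point sees the ray r / f radians off the axis. A picture is of the moment at which its call begins. There is no depth.
- arm.close_job(): hands the job in; it is judged then, once.
The state is a dict: "clock": time; "qpos": joint angles; "joint_vel": joint speeds; "joint_efforts": joint torques, N m; "tcp_pos": TCP position; "eef_rot": TCP orientation; "ft_force": force on the tool from outside, world axes, zero at the start; "wrist_torque": the same for the moment, N m; "width": opening from 0.0 (shut) to 1.0 (fully open); "gripper_force": force on a finger pad.
Only numpy, scipy, OpenCV 4.12 (cv2) and the standard library are available. Lean on these libraries where they do the work, as an engineer would, in place of code of your own. Each camera call takes 0.05 s, during which the arm holds its last target. There are 200 camera calls.

## Working session

There is one attempt and no reset: what is moved stays moved. The work goes in short steps, Python scripts to look and compute and a shell command to move; the robot and the scene stay as the last step left them, time stands still between calls to the robot, and variables do not carry over. Pictures are saved under pics/ and viewed, at most 10 in all, crops included, and the job is handed in when it is done.

```bash
mkdir -p pics; python3 - <<'E'
from workcell import arm
import cv2,pickle
s=arm.read_state();print(s['clock'],s['tcp_pos'],s['eef_rot'],arm.grip_point_offset)
for n in ("scene","side"):
    p=arm.snapshot(n);pickle.dump(p,open(n+'.pkl','wb'));cv2.imwrite(f'pics/{n}0.png',p['img'][:,:,::-1])
    print(n,p['fx'],p['cx'],p['cy'],p['R'],p['t'])
E
```

```text
0.0 [6.24130255e-01 9.08268980e-05 1.90649186e-01] [[-3.41172573e-05  9.99997563e-01 -2.20751041e-03]
 [ 9.99999973e-01  3.46267847e-05  2.30777599e-04]
 [ 2.30853476e-04 -2.20750248e-03 -9.99997537e-01]] 0.0187
scene 495.5205531178159 282.8467660482443 205.48647429717374 [[ 0.65126341  0.75881247  0.00771982]
 [ 0.67739692 -0.57674171 -0.45662065]
 [-0.3420371   0.30260971 -0.889628  ]] [-0.44013337 -0.43959177  1.32010955]
side 526.7048996852278 277.9000137542472 206.20309815682813 [[ 0.72249904 -0.69133455  0.00718808]
 [-0.47538677 -0.50431195 -0.72088617]
 [ 0.50199856  0.51742245 -0.6930162 ]] [-0.48935563  0.37252715  0.87375391]
```

View pics/scene0.png

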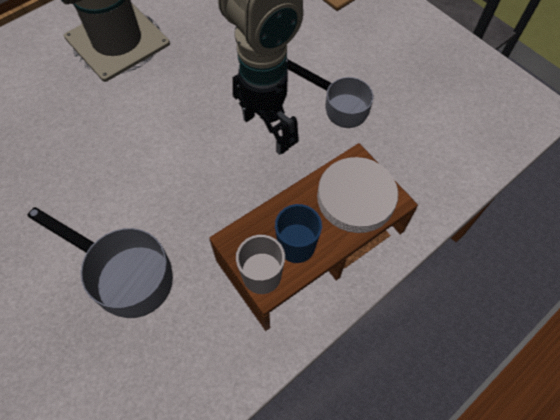

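View pics/side0.png

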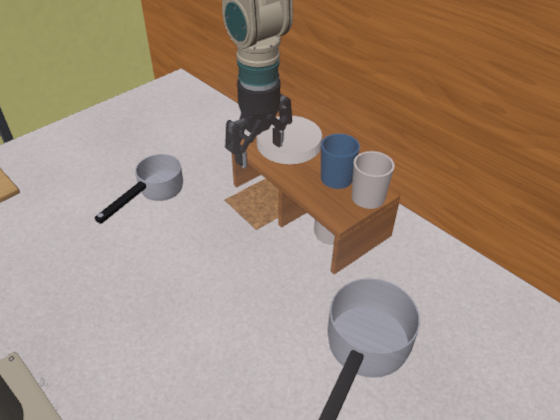

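```bash
python3 - <<'E'
import cv2,pickle,numpy as np
a=pickle.load(open('scene.pkl','rb'))['img'];b=pickle.load(open('side.pkl','rb'))['img']
def c(i,x,y,w,h,s): return cv2.resize(i[y:y+h,x:x+w],None,fx=s,fy=s,interpolation=cv2.INTER_CUBIC)
A=c(a,280,50,100,75,4);B=c(b,90,150,100,75,4);C=c(b,215,130,100,75,4);D=c(b,215,180,100,75,4)
cv2.imwrite('pics/crop0.png',np.vstack([np.hstack([A,B]),np.hstack([C,D])])[:,:,::-1])
for n,i,(x,y,w,h) in (('scene',a,(315,70,65,65)),('side',b,(125,145,65,60))):
    j=i[y:y+h,x:x+w].astype(int);m=((j[...,2]-j[...,0])>8);ys,xs=np.nonzero(m);print(n,m.sum(),xs.min()+x,xs.max()+x,ys.min()+y,ys.max()+y)
    print(i[y+h//2,x+w//2],i[y+2,x+2])
E
```

```text
scene 574 327 372 78 117
[106 108 117] [150 142 142]
side 369 136 180 155 196
[157 157 169] [188 179 180]
```

View pics/crop0.png

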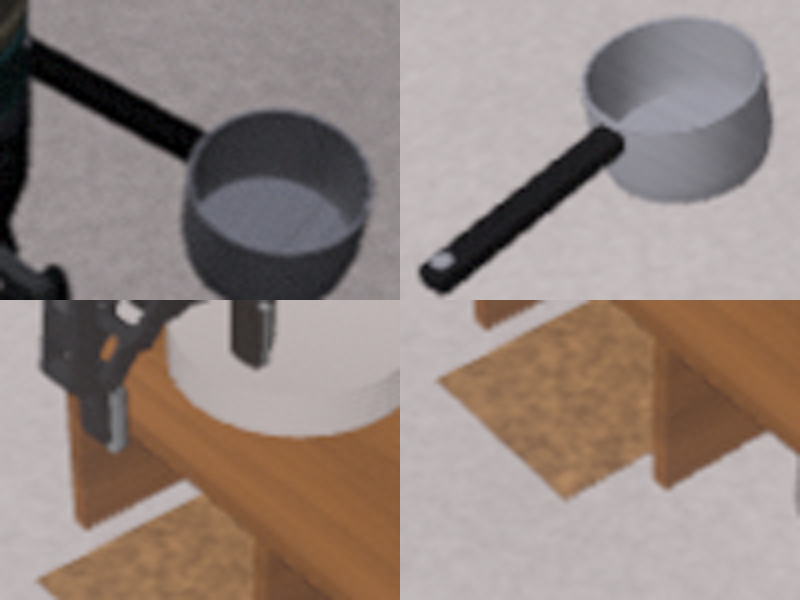

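```bash
cat > h.py <<'E'
import numpy as np,pickle
P={n:pickle.load(open(n+'.pkl','rb')) for n in('scene','side')}
def ray(n,u,v):
    p=P[n];R=p['R'];d=R.T@np.array([(u-p['cx'])/p['fx'],(v-p['cy'])/p['fy'],1]);return -R.T@p['t'],d/np.linalg.norm(d)
def plane(n,u,v,z):
    o,d=ray(n,u,v);return o+d*(z-o[2])/d[2]
def tri(a,b):
    o1,d1=ray('scene',*a);o2,d2=ray('side',*b);k=np.linalg.lstsq(np.c_[d1,-d2],o2-o1,rcond=None)[0]
    x,y=o1+k[0]*d1,o2+k[1]*d2;return (x+y)/2,np.linalg.norm(x-y)
E
python3 - <<'E'
from h import *
np.set_printoptions(precision=4,suppress=True)
print('rim',tri((350,95.5),(158.75,168.75)))
print('rim planes',plane('scene',350,95.5,.062),plane('side',158.75,168.75,.062))
print('handle root',tri((280+195/4,50+140/4),(90+608/4,150+145/4)))
print('handle end',plane('side',90+42/4,150+263/4,.058))
print('h root side', plane('side',90+608/4,150+145/4,.058),'scene pts',plane('scene',280+35/4,50+58/4,.058),plane('scene',280+195/4,50+140/4,.058))
for u in((224.25,200),(256.5,229.75),(237,187.5),(233.75,183.75),(278.75,225),(282,227.5)):print(u,plane('side',*u,0))
for u in((211,240),(362,149),(416,205)):print('top',plane('scene',*u,.128))
print('top corner near', tri((268,308),(395,197)),tri((211,240),(334,231)))
print('big',plane('scene',125,262,.09),plane('side',373,312,.09))
E
```

```text
rim (array([0.5656, 0.3014, 0.0595]), np.float64(0.0022675880526138374))
rim planes [0.5662 0.3011 0.062 ] [0.5641 0.2971 0.062 ]
handle root (array([0.6123, 0.1178, 0.1735]), np.float64(0.1574637895929062))
handle end [0.3813 0.2548 0.058 ]
h root side [0.6712 0.1155 0.058 ] scene pts [0.3983 0.2566 0.058 ] [0.5085 0.2872 0.058 ]
(224.25, 200) [ 0.6478  0.1579 -0.    ]
(256.5, 229.75) [0.638 0.03  0.   ]
(237, 187.5) [0.7    0.1713 0.    ]
(233.75, 183.75) [0.7033 0.1877 0.    ]
(278.75, 225) [0.6857 0.0059 0.    ]
(282, 227.5) [ 0.6856 -0.005  -0.    ]
top [ 0.6777 -0.1788  0.128 ]
top [0.7159 0.178  0.128 ]
top [0.8754 0.1663 0.128 ]
top corner near (array([ 0.8436, -0.1818,  0.117 ]), np.float64(0.006328671473536791)) (array([ 0.6722, -0.1718,  0.1214]), np.float64(0.012380547535287218))
big [ 0.5923 -0.3236  0.09  ] [ 0.5976 -0.3283  0.09  ]
```

```bash
python3 -m creep '[[1,[0,0,0],-0.1824],[1,[0,0,0],-0.1824],[1,[0,0,0],-0.1824],[1,[0,0,0],-0.1824],[1,[0,0,0],-0.1824],[1,[0,0,0],-0.1824],[1,[0,0,0],-0.1824],[1,[0,0,0],-0.1824],[1,[0,0,0],-0.1824],[1,[0,0,0],-0.1824]]' && python3 -m creep '[[1,[0.0184,0.038,0],0],[1,[0.0184,0.038,0],0],[1,[0.0184,0.038,0],0],[1,[0.0184,0.038,0],0],[1,[0.0184,0.038,0],0],[1,[0.0184,0.038,0],0],[1,[0.0184,0.038,0],0],[1,[0.0184,0.038,0],0],[1,[0,0,0],0],[1,[0,0,0],0]]'
python3 - <<'E'
from workcell import arm
import cv2,pickle,numpy as np
from h import *
print('root',tri((280+195/4,50+140/4),(90+208/4,150+145/4)))
p=arm.snapshot('wrist');pickle.dump(p,open('wrist.pkl','wb'));cv2.imwrite('pics/wrist1.png',p['img'][:,:,::-1])
print({k:p[k] for k in('fx','cx','cy','R','t')})
p=arm.snapshot('scene');pickle.dump(p,open('scene.pkl','wb'))
s=arm.read_state();print(s['tcp_pos'],s['eef_rot'],s['qpos'])
E
```

```text
clock: 1.35
tcp_pos: [0.6245, 0.0, 0.1911]
eef_rot: [[-0.967, -0.256, -0.001], [-0.256, 0.967, 0.0], [0.001, 0.0, -1.0]]
ft_force: [0.2, -0.4, -0.6]
width: 1.005
gripper_force: 0.0
clock: 2.6
tcp_pos: [0.4064, 0.2572, 0.1916]
eef_rot: [[-0.968, -0.251, 0.0], [-0.251, 0.968, -0.001], [0.0, -0.001, -1.0]]
ft_force: [0.7, 0.1, 0.7]
width: 1.0
gripper_force: 0.0
root (array([0.50589571, 0.28887142, 0.04966268]), np.float64(0.006798111254433306))
{'fx': 325.19226210127806, 'cx': 274.8856095001401, 'cy': 205.57218751211343, 'R': array([[-2.51111306e-01,  9.67958142e-01, -3.84065818e-04],
       [ 9.29045264e-01,  2.41127716e-01,  2.80592804e-01],
       [ 2.71694698e-01,  7.01032110e-02, -9.59826823e-01]]), 't': array([-0.14600253, -0.47609509,  0.25173405])}
[0.40697344 0.25676708 0.19167177] [[-9.68416658e-01 -2.49337467e-01  6.34888199e-05]
 [-2.49337474e-01  9.68416598e-01 -3.40895818e-04]
 [ 2.35144726e-05 -3.45959330e-04 -9.99999940e-01]] [ 4.28633729e-01  2.04088468e-02 -3.26817877e-01  1.22365354e+00
 -3.36444264e-04  1.76637677e-01]
```

View pics/wrist1.png

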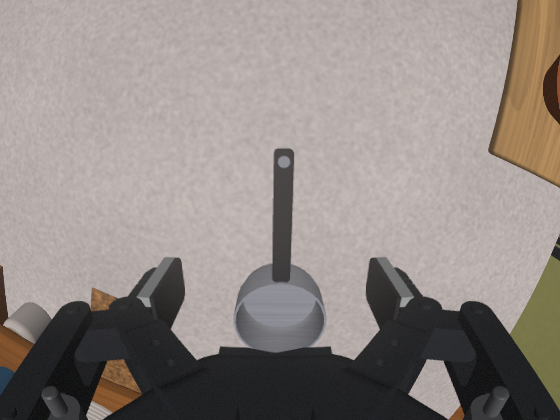

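The wrist view shows the handle running from its end at (284,149) to its root at (281,280). The rim spans columns 234 to 326, roughly centred between the fingers.

```bash
cat >> h.py <<'E'
def wray(p,u,v):
    x,y=u-p['cx'],v-p['cy'];r=np.hypot(x,y);t=r/p['fx'];d=p['R'].T@np.array([np.sin(t)*x/r,np.sin(t)*y/r,np.cos(t)]);return -p['R'].T@p['t'],d
def wplane(p,u,v,z):
    o,d=wray(p,u,v);return o+d*(z-o[2])/d[2]
def tri2(A,B):
    (o1,d1),(o2,d2)=A,B;k=np.linalg.lstsq(np.c_[d1,-d2],o2-o1,rcond=None)[0]
    x,y=o1+k[0]*d1,o2+k[1]*d2;return (x+y)/2,np.linalg.norm(x-y)
E
python3 - <<'E'
from h import *
import cv2
np.set_printoptions(precision=4,suppress=True)
p=pickle.load(open('wrist.pkl','rb'))
m=(p['img'].max(2)<95);pts=[]
for v in (170,190,210,230,250,265):
    xs=np.nonzero(m[v,255:310])[0]+255;pts.append(wplane(p,xs.mean(),v,.058));print(v,xs.min(),xs.max(),pts[-1])
d=pts[-1]-pts[0];print('yaw deg',np.degrees(np.arctan2(d[1],d[0])))
print('rim sides',wplane(p,234,313,.062),wplane(p,326,311,.062))
print('hole',tri2(wray(p,284,161.5),ray('side',90+42/4,150+262/4)))  # grey dot
print('hole scene',plane('side',90+42/4,150+262/4,.058),wplane(p,284,161.5,.058))
E
```

```text
170 274 292 [0.3896 0.2602 0.058 ]
190 274 292 [0.4092 0.2654 0.058 ]
210 274 291 [0.4296 0.2703 0.058 ]
230 273 290 [0.4509 0.275  0.058 ]
250 273 290 [0.473  0.2808 0.058 ]
265 272 290 [0.4905 0.285  0.058 ]
yaw deg 13.78259059568817
rim sides [0.564 0.248 0.062] [0.5347 0.3511 0.062 ]
hole (array([0.3822, 0.2591, 0.0546]), np.float64(0.001323183332835775))
hole scene [0.3817 0.2555 0.058 ] [0.3811 0.259  0.058 ]
```

```bash
python3 -m creep '[[1,[0,0.006,0],0.01],[1,[0,0,0.04],0],[1,[0,0,0.04],0],[1,[0,0,0.04],0],[1,[0,0,0.02],0],[1,[0,0,0.02],0],[1,[0,0,0],0],[1,[0,0,0],0]]' && python3 -m creep '[[0,[0,0,0],0],[0,[0,0,0],0],[0,[0,0,0],0],[0,[0,0,0],0],[0,[0,0,0],0],[0,[0,0,0],0],[0,[0,0,0],0],[0,[0,0,0],0],[0,[0,0,0],0],[0,[0,0,0],0]]'
```

```text
clock: 3.7
tcp_pos: [0.4057, 0.2634, 0.0325]
eef_rot: [[-0.971, -0.24, 0.001], [-0.24, 0.971, 0.0], [-0.001, 0.0, -1.0]]
ft_force: [-0.3, -0.1, -0.6]
width: 1.002
gripper_force: 0.0
clock: 4.95
tcp_pos: [0.4048, 0.2632, 0.0318]
eef_rot: [[-0.971, -0.241, -0.0], [-0.241, 0.971, -0.0], [0.0, -0.0, -1.0]]
ft_force: [-0.1, 0.5, -0.6]
width: 0.004
gripper_force: 0.0
```

The fingers closed on nothing, so I'll look.

```bash
python3 - <<'E'
from workcell import arm
import cv2,pickle,numpy as np
im=[]
for n in('wrist','side'):
    p=arm.snapshot(n);pickle.dump(p,open(n+'.pkl','wb'));im.append(p['img'])
a=cv2.resize(im[0],(400,300));b=cv2.resize(im[1][100:250,60:260],(400,300))
cv2.imwrite('pics/chk2.png',np.hstack([a,b])[:,:,::-1])
E
```

```text
(no output)
```

View pics/chk2.png

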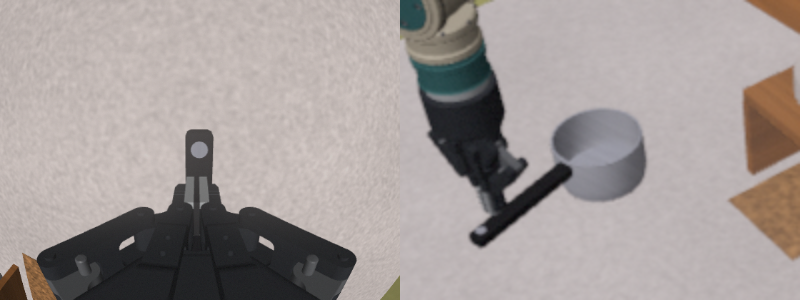

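```bash
python3 - <<'E'
from workcell import arm
from h import *
import cv2
np.set_printoptions(precision=4,suppress=True)
def proj(p,X):
    c=p['R']@np.array(X)+p['t'];return c[0]/c[2]*p['fx']+p['cx'],c[1]/c[2]*p['fy']+p['cy']
p=P['side']
for z in(.0318,.0505,.07,.09):print(z,proj(p,[.4048,.2632,z]))
w=pickle.load(open('wrist.pkl','rb'));c=w['R']@np.array([.4048,.2632,.0318])+w['t'];th=np.arctan2(np.hypot(c[0],c[1]),c[2]);k=w['fx']*th/np.hypot(c[0],c[1]);print('tcp in wrist',c[0]*k+w['cx'],c[1]*k+w['cy'])
print(tri2(wray(w,278.6,210),ray('side',90+42/4,150+262/4)))
print(arm.read_state()['tcp_pos'],-w['R'].T@w['t'],-p['R'].T@p['t'])
A=cv2.resize(w['img'][160:310,190:365],(400,343));B=cv2.resize(p['img'][165:235,80:162],(400,343),interpolation=2)
cv2.imwrite('pics/chk3.png',np.hstack([A,B])[:,:,::-1])
E
```

```text
0.0318 (np.float64(110.47616814126289), np.float64(217.00661843821615))
0.0505 (np.float64(108.69463540535526), np.float64(211.09882337997513))
0.07 (np.float64(106.7946591392184), np.float64(204.7982541175528))
0.09 (np.float64(104.79961093171806), np.float64(198.1824138898297))
tcp in wrist 276.1724668773932 234.03421124224133
(array([0.3829, 0.2589, 0.0547]), np.float64(8.46299628092095e-05))
[0.4048 0.2633 0.0318] [0.3355 0.2452 0.2154] [ 0.092  -0.6025  0.8776]
```

View pics/chk3.png

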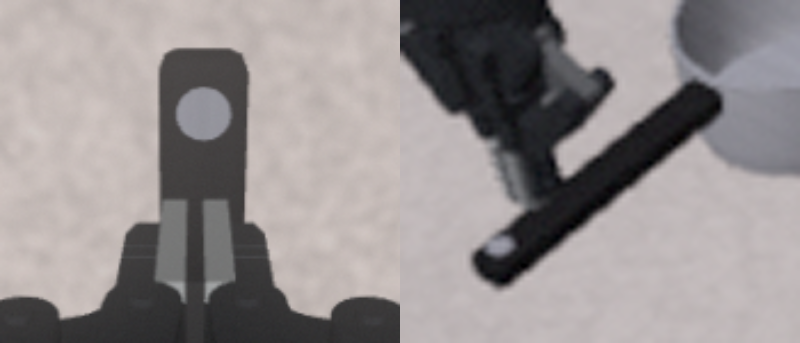

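The closed tips seem to end at the handle's top edge in both views. I'll lift a little and measure where the tips really are against the reported TCP.

```bash
python3 -m creep '[[0,[0,0,-0.03],0],[0,[0,0,-0.03],0],[0,[0,0,0],0],[0,[0,0,0],0]]'; python3 - <<'E'
from workcell import arm
from h import *
import cv2
s=arm.read_state();print(s['tcp_pos'],s['width'])
w=arm.snapshot('wrist');p=arm.snapshot('side');pickle.dump(w,open('wrist.pkl','wb'));pickle.dump(p,open('side.pkl','wb'))
X=s['tcp_pos'];c=p['R']@X+p['t'];print('side',c[0]/c[2]*p['fx']+p['cx'],c[1]/c[2]*p['fy']+p['cy'])
c=w['R']@X+w['t'];r=np.hypot(c[0],c[1]);k=w['fx']*np.arctan2(r,c[2])/r;print('wrist',c[0]*k+w['cx'],c[1]*k+w['cy'])
A=cv2.resize(w['img'][160:310,190:365],(400,343));B=cv2.resize(p['img'][165:235,80:162],(400,343),interpolation=2)
cv2.imwrite('pics/chk4.png',np.hstack([A,B])[:,:,::-1])
E
```

```text
clock: 5.55
tcp_pos: [0.4044, 0.263, 0.0913]
eef_rot: [[-0.971, -0.241, -0.001], [-0.241, 0.971, -0.0], [0.001, -0.0, -1.0]]
ft_force: [-0.3, -0.7, 0.1]
width: 0.003
gripper_force: 0.0
[0.40440961 0.26302892 0.09131532] 0.0027597774459359736
side 104.54880748802844 197.86419019262175
wrist 276.20754714402665 234.0878977406666
```

View pics/chk4.png

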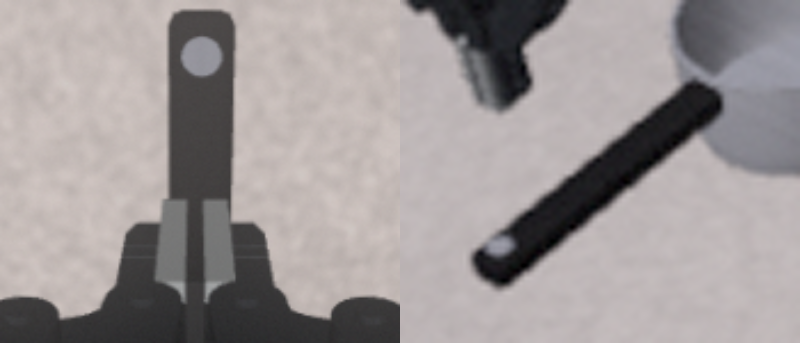

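In the side crop the tips show at full-image pixel (100.5,187), but the reported TCP projects to (104.5,198). The real tips are therefore about 31 mm above the reported TCP, and the wrist view agrees (row 247 against 234). I'll go about 31 mm deeper and watch the force.

```bash
python3 -m creep '[[1,[0,0,0],0],[1,[0,0,0],0],[1,[0,0,0],0],[1,[0,0,0],0],[1,[0,0,0],0],[1,[0,0,0.03],0],[1,[0,0,0.03],0],[1,[0,0,0.01],0],[1,[0,0,0],0],[1,[0,0,0],0]]' && python3 -m creep '[[1,[0,0,0.01],0],[1,[0,0,0.005],0],[1,[0,0,0.005],0],[1,[0,0,0],0],[1,[0,0,0],0]]' && python3 -m creep '[[0,[0,0,0],0],[0,[0,0,0],0],[0,[0,0,0],0],[0,[0,0,0],0],[0,[0,0,0],0],[0,[0,0,0],0],[0,[0,0,0],0],[0,[0,0,0],0],[0,[0,0,0],0],[0,[0,0,0],0]]'
```

```text
clock: 6.9
tcp_pos: [0.406, 0.2638, 0.0229]
eef_rot: [[-0.971, -0.241, 0.002], [-0.241, 0.971, 0.001], [-0.002, 0.0, -1.0]]
ft_force: [-0.4, 0.2, 0.2]
width: 1.002
gripper_force: 0.0
clock: 7.52
tcp_pos: [0.4049, 0.2632, 0.0018]
eef_rot: [[-0.971, -0.241, 0.0], [-0.241, 0.971, -0.0], [-0.0, -0.0, -1.0]]
ft_force: [0.8, -0.4, 0.9]
width: 1.002
gripper_force: 0.0
clock: 8.78
tcp_pos: [0.4048, 0.2633, 0.0018]
eef_rot: [[-0.971, -0.241, -0.0], [-0.241, 0.971, 0.0], [0.0, 0.0, -1.0]]
ft_force: [-2.1, 0.7, 2.6]
width: 0.217
gripper_force: 63.5
```

```bash
python3 -m creep '[[0,[0,0,0],0.084],[0,[0,0,0],0.084],[0,[0,0,0],0.084],[0,[0,0,0],0.083],[0,[0,0,0],0],[0,[-0.0062,-0.0184,0],0],[0,[-0.0062,-0.0184,0],0],[0,[-0.0062,-0.0184,0],0],[0,[-0.0062,-0.0184,0],0],[0,[-0.0062,-0.0184,0],0],[0,[-0.0062,-0.0184,0],0],[0,[-0.0062,-0.0184,0],0],[0,[-0.0062,-0.0184,0],0],[0,[0,0,0],0],[0,[0,0,0],0]]'
python3 - <<'E'
from workcell import arm
import cv2,pickle,numpy as np
a=arm.snapshot('side');pickle.dump(a,open('side.pkl','wb'));b=arm.snapshot('scene');pickle.dump(b,open('scene.pkl','wb'))
A=cv2.resize(a['img'][100:250,140:340],(800,600),interpolation=2);B=b['img'][40:310,200:440]
A=cv2.resize(a['img'][115:255,165:305],(400,400),interpolation=2);B=cv2.resize(b['img'][90:290,230:430],(400,400))
cv2.imwrite('pics/pre.png',np.hstack([A,B])[:,:,::-1])
E
```

```text
clock: 10.65
tcp_pos: [0.4411, 0.1115, 0.0019]
eef_rot: [[-0.996, 0.093, 0.001], [0.093, 0.996, -0.002], [-0.001, -0.002, -1.0]]
ft_force: [1.3, -1.7, 1.7]
width: 0.213
gripper_force: 63.3
```

View pics/pre.png

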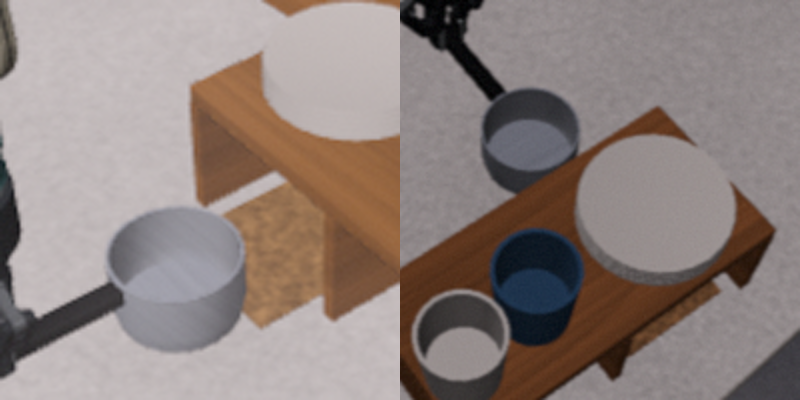

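The pan stands in front of the mat: the rim centre is at side px (226.6,204). The shelf's left front top corner shows in both views, at side (232,146) and scene (359,143.5).

```bash
python3 - <<'E'
from h import *
np.set_printoptions(precision=4,suppress=True)
print('rim',tri((295,156.5),(226.6,203.9)),plane('side',226.6,203.9,.062),plane('scene',295,156.5,.062))
print('corner',tri((359,143.5),(231.85,145.8)),plane('side',231.85,145.8,.128),plane('scene',359,143.5,.128))
print('left upright inner',plane('side',236,187,0),'mid',plane('side',279.1,226,0),plane('side',282.6,227,0))
E
```

```text
rim (array([0.6073, 0.0939, 0.0571]), np.float64(0.0015240046972245474)) [0.6043 0.0907 0.062 ] [0.61   0.0909 0.062 ]
corner (array([0.7012, 0.184 , 0.1235]), np.float64(0.002760837159355547)) [0.6973 0.1774 0.128 ] [0.7023 0.1828 0.128 ]
left upright inner [0.6994 0.1744 0.    ] mid [ 0.6841  0.003  -0.    ] [ 0.6877 -0.0048  0.    ]
```

```bash
python3 -m creep '[[0,[-0.017,0.0002,0],0],[0,[-0.017,0.0002,0],0],[0,[-0.017,0.0002,0],0],[0,[-0.017,0.0002,0],0],[0,[-0.017,0.0002,0],0],[0,[0,0,0],0]]' && python3 -m creep '[[0,[-0.017,0.0002,0],0],[0,[-0.017,0.0002,0],0],[0,[-0.017,0.0002,0],0],[0,[-0.017,0.0002,0],0],[0,[-0.017,0.0002,0],0],[0,[0,0,0],0],[0,[0,0,0],0]]'
python3 - <<'E'
from workcell import arm
import cv2,pickle,numpy as np
a=arm.snapshot('side');pickle.dump(a,open('side.pkl','wb'));b=arm.snapshot('scene');pickle.dump(b,open('scene.pkl','wb'))
A=cv2.resize(a['img'][115:255,165:305],(400,400),interpolation=2);B=cv2.resize(b['img'][90:290,230:430],(400,400))
cv2.imwrite('pics/in.png',np.hstack([A,B])[:,:,::-1])
E
```

```text
clock: 11.5
tcp_pos: [0.5266, 0.1063, 0.0019]
eef_rot: [[-0.996, 0.09, 0.001], [0.09, 0.996, 0.001], [-0.001, 0.001, -1.0]]
ft_force: [0.7, 0.5, 1.2]
width: 0.215
gripper_force: 63.3
clock: 12.38
tcp_pos: [0.6112, 0.099, 0.0019]
eef_rot: [[-0.996, 0.091, 0.002], [0.091, 0.996, 0.001], [-0.002, 0.001, -1.0]]
ft_force: [2.3, 1.0, 0.1]
width: 0.218
gripper_force: 63.2
```

View pics/in.png

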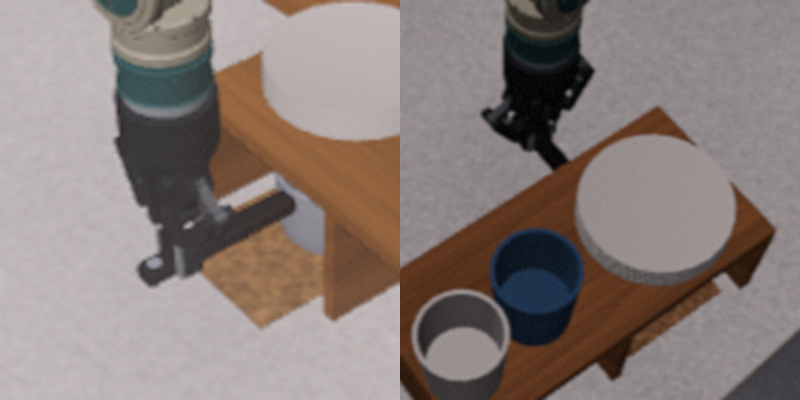

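The pan body is under the shelf, and the handle root shows just inside the front edge at crop (293,203). Time to release and withdraw.

```bash
python3 -m creep '[[1,[0,0,0],0],[1,[0,0,0],0],[1,[0,0,0],0],[1,[0,0,0],0],[1,[0,0,0],0],[1,[0,0,0],0],[1,[0,0,0],0],[1,[0,0,-0.01],0],[1,[0,0,-0.03],0],[1,[0,0,-0.03],0],[1,[0,0,-0.04],0],[1,[0.04,0,-0.04],0],[1,[0.05,0,-0.03],0],[1,[0.05,0,0],0],[1,[0.05,0,0],0],[1,[0,0,0],0],[1,[0,0,0],0]]'
python3 - <<'E'
from workcell import arm
import cv2,pickle,numpy as np
a=arm.snapshot('side');pickle.dump(a,open('side.pkl','wb'));b=arm.snapshot('scene')
A=cv2.resize(a['img'][115:255,165:305],(400,400),interpolation=2);B=cv2.resize(b['img'],(533,400))
cv2.imwrite('pics/out.png',cv2.resize(np.hstack([A,B]),(800,343))[:,:,::-1])
E
```

```text
clock: 14.6
tcp_pos: [0.422, 0.116, 0.1828]
eef_rot: [[-0.996, 0.092, 0.003], [0.092, 0.996, 0.0], [-0.003, 0.0, -1.0]]
ft_force: [0.7, 0.9, -1.2]
width: 0.998
gripper_force: 0.0
```

View pics/out.png

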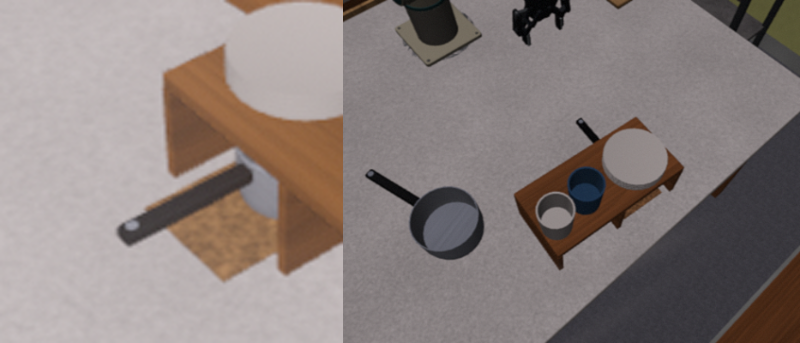

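The pan stands released in the bay, its handle hole at side px (219,207). The shelf, crockery and big pan look unmoved. One numeric check of the depth, then I hand in.

```bash
python3 - <<'E'
from h import *
from workcell import arm
h=plane('side',218.9,207.3,.058)[:2];c=h+.189*np.array([.9957,-.0924]);d=(c-[.692,.088])@np.array([.9957,-.0924])
print(h,c,d)
if .065<d<.115: print(arm.close_job())
E
```

```text
[0.58718371 0.09740321] [0.77537101 0.07993961] 0.08375728988155054
the job is handed in; nothing more can be done
None
```

The small saucepan stands released in the cork-mat bay, its axis about 84 mm inside the front edge (body fully under the shelf) and its handle pointing out of the front; the first grasp closed on air and the second held, nothing else was moved, and I handed the job in at about 15 s.

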